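# Pack the stamp kit and shut its case

### The arm

A 6-joint arm with a two-finger parallel gripper is mounted at the origin on the work surface. World frame = base frame: x ahead of the robot, y to its left, z up, the work surface at z = 0. Lengths are in m, angles in rad, forces in N, time in s.
With the tool pointing down it reaches from about 0.225 to 0.725 m from the base axis. Payload 3.1 kg.
Tool frame: the origin (TCP) lies between the finger pads; the fingertips stand 17 mm ahead of it and the grasp point (between the pads) lies 2 mm behind it; z points along the fingers, y is the line along which they close (so a half turn about z gives the same grasp; the last joint's range is limited). The gripper opens to 85 mm and grips with 20 to 120 N. Pads are 22 mm wide; open, the fingers measure 114 mm over their backs; the gripper's body (76 mm by 85 mm) begins 54 mm behind the grasp point. The pads swing forward as they close: fully open they stand 13 mm farther back than shut.
Start: joints at [0.972, 0.048, 0.099, 1.622, 0, 1.443], TCP at [0.238, 0.468, 0.248] pointing down, gripper open.
Joint ranges: [-2.91, 2.91], [-0.99, 1.94], [-1.21, 1.42], [-2.12, 2.29], [-1.49, 1.47], [-3.14, 3.14]. Speed limits (rad/s): [2.79, 2.79, 3.14, 3.14, 3.14, 3.14].

### API

Orientations are given as a unit quaternion [w, x, y, z].
In Python, from bench import bot gives the robot as it stands. Calls block until the motion is done:
- bot.move_ptp(position, orientation): joint-space move of the TCP to a pose.
- bot.servo_line(position, attitude=None, rate=0.15): straight line of the TCP; attitude=None keeps the orientation; rate is the mean speed in m/s.
- bot.goto_joints(angles): joint-space move.
- bot.grip(opening): finger opening in m; the grip force is fixed at half the most; returns when the fingers have stopped.
- bot.sleep(seconds).
- bot.solve_ik(position, orientation): joint angles nearest the present ones, or None.
- bot.observe(): the state.
- bot.capture(name): name is "side" or "top" or "wrist"; returns a dict with "image" (420x560x3 uint8, red, green, blue), "z_map" (420x560 float32, m along the optical axis (not along the pixel's ray), 0 where there is no reading), "fx", "fy", "cx", "cy" (pixels), "R" (3x3) and "t" (3): a world point X has camera coordinates R X + t. Camera axes: x right, y down, z forward; pixel columns grow to the right and rows downward; lengths in m; the calibration is good to about 2 mm. A picture is of the moment at which its call begins.
A pose or a line that the arm cannot do raises bot.PlanningError and nothing moves.
- bot.finish_job(): hands the job in; it is judged then, once.
The state is a dict: "time_s": time; "joint_positions": joint angles; "dq": joint speeds; "effort": joint torques, N m; "eef_pos": TCP position; "tool_rot": TCP orientation; "contact_force": force on the tool from outside, world axes, zero at the start; "ft_torque": the same for the moment, N m; "finger_gap": finger opening in m; "grip_force": force on a finger pad.
Only numpy, scipy, OpenCV 4.12 (cv2) and the standard library are available. Lean on these libraries where they do the work, as an engineer would, in place of code of your own. Each camera call takes 0.05 s, during which the arm holds its last target. There are 200 camera calls.

### The job

Registration is over: pack the wing stamp and the ink-pad tin into the open case, one to a compartment, each standing right way up on its compartment's cork floor so that nothing rises above the rim - the compartment with the low floor takes the tall stamp, the one with the raised floor takes the tin. Set them down rather than dropping them, and when both are in, swing the hinged lid fully shut. Leave the flask, the tape roll and the notebook where they are.

Things in the scene. Friction and masses are not known exactly. Their poses are not given: they have to be found in the camera images.
- case: Grey plastic case, open on top, fixed to the table: 150 mm (its x) by 230 mm (its y) by 100 mm high, walls, floor and middle partition 5 mm thick. Origin: centre of its underside. The partition runs along its x through the middle and is as high as the rim, so there are two equal compartments, each 140 mm (x) by about 107 mm (y) inside, centred 56 mm to either side (+y and -y) of the origin. The lid is hinged on its +x wall, the side away from the robot.
- riser: Fixed cork block, 138 x 105 x 45 mm, that fills the bottom of one compartment (either one): the raised floor. Axes as the case's. Origin: centre of its underside, which is 5 mm above the table; its top is 50 mm above the table and 50 mm below the rim.
- liner: Fixed cork sheet, 138 x 105 x 3 mm, on the bottom of the other compartment: the low floor. Axes as the case's. Origin: centre of its underside, 5 mm above the table; its top is 8 mm above the table and 92 mm below the rim.
- lid (a joint): Opening angle of the lid in rad: 0 shut, about 1.57 upright, up to 1.9 leaning away. The hinge is stiff, so the lid stays at any angle where it is left. The lid is a flat grey panel, 150 mm (from hinge to free edge) x 230 mm x 8 mm; it starts about upright, its free edge then 250 mm above the table; shut, it lies on the rim, its outer face 108 mm above the table. A push of 2 to 4 N from behind near its free edge closes it.
- lid_hinge (a point): Point on the lid's hinge line, at the middle of the case's +x side, at rim height (100 mm above the table). The hinge line is parallel to the case's y.
- lid_handle (a point): Tip of the black knob on the lid's outer face, in the middle of the case's width, 120 mm from the hinge and 35 mm out from the outer face. With the lid open the knob points away from the robot; with it shut, up.
- stamp: Wooden hand stamp, 85 mm tall, 0.15 to 0.3 kg, standing upright on the table. Base block 50 mm (its x) by 94 mm (its y) by 22 mm high, black rubber underneath; on it a neck 18 x 40 mm, and from 55 to 85 mm height a rounded grip bar 26 mm (x) by 70 mm (y). Origin: centre of its underside, z up.
- tin: Shut steel ink-pad tin lying flat, 60 mm (its x) by 94 mm (its y) by 28 mm high, 0.14 to 0.28 kg. Origin: centre of its underside, z up.
- flask: Bystander: amber glass flask with a steel cap, standing, 64 mm across, 190 mm tall. Origin: centre of its underside.
- tape: Bystander: pale yellow roll of tape lying flat, 110 mm across, 48 mm high. Origin: centre of its underside.
- notebook: Bystander: dark brown ring-bound notebook lying flat, 140 x 100 x 20 mm. Origin: centre of its underside.
Things that resemble listed ones, but are neither listed nor needed, are in the scene too. Of the things that look like the tin, take the one that is nearest to the robot's base at the start.

How it is judged:
By the outcome, as a careful person would: the job done as asked, in the order asked, and still so for the second after the job is handed in, with the robot touching nothing.
It also fails if it takes over 72 s, if anything falls off the work surface, if the arm or the gripper's body presses on something with over 40 N, if the wrist force passes 120 N, or if a joint passes its speed limit or range.

## Working session

There is one attempt and no reset: what is moved stays moved. The work goes in short steps, each a Python script; the robot and the scene stay as the last script left them, time stands still between calls to the robot, and variables do not carry over. Pictures are saved under pics/ and viewed, at most 10 in all, crops included, and the job is handed in when it is done.

```bash
mkdir -p pics; ls
cat > h.py <<'E'
import numpy as np,cv2,pickle
from bench import bot
def snap(n,f):
    c=bot.capture(n); pickle.dump(c,open(f'pics/{f}.pkl','wb')); cv2.imwrite(f'pics/{f}.png',c['image'][:,:,::-1]); return c
def cloud(c):
    z=c['z_map']; v,u=np.mgrid[:z.shape[0],:z.shape[1]]
    P=np.stack([(u-c['cx'])/c['fx']*z,(v-c['cy'])/c['fy']*z,z],-1)
    W=(P-c['t'])@np.asarray(c['R']); W[z==0]=np.nan; return W
E
python3 - <<'E'
from h import *
a=snap('top','top0');b=snap('side','side0');c=snap('wrist','wrist0')
for x in(a,b,c):print(x['fx'],-np.array(x['R']).T@x['t'],np.round(x['R'],2).tolist())
print(bot.observe())
cv2.imwrite('pics/ts.png',cv2.resize(np.vstack([a['image'],b['image']])[:,:,::-1],None,fx=.71,fy=.71))
E
```

```text
pics
537.8942101021233 [0.23830738 0.07574214 1.56119684] [[-0.01, -1.0, -0.01], [-0.98, 0.01, -0.19], [0.19, 0.0, -0.98]]
511.0050991068174 [-0.0572654  -0.69336996  1.07747697] [[0.8, -0.6, 0.01], [-0.42, -0.58, -0.7], [0.42, 0.56, -0.72]]
375.1453677395538 [0.16661559 0.50452957 0.37267744] [[0.45, 0.89, -0.0], [0.85, -0.43, 0.31], [0.28, -0.14, -0.95]]
{'time_s': 0.15, 'joint_positions': array([ 9.72228568e-01,  4.85838157e-02,  9.79526305e-02,  1.62199233e+00,
       -1.44941694e-05,  1.44299450e+00]), 'dq': array([ 0.00046989, -0.00053682,  0.00416975, -0.00147215, -0.00114546,
        0.00109585]), 'effort': array([ 1.51398617e-03, -3.39260244e+01,  3.20423627e+01,  1.54353131e-02,
       -5.08194216e-05,  3.11218294e-06]), 'eef_pos': array([0.23788837, 0.46751445, 0.24738182]), 'tool_rot': array([-3.17782215e-04,  2.33215303e-01,  9.72424695e-01, -8.56573608e-04]), 'contact_force': array([-0.27136948,  0.51290494, -0.64109731]), 'ft_torque': array([ 0.0089845 ,  0.04952778, -0.01851764]), 'grip_force': 0.0, 'finger_gap': 0.08518625365189236}
```

View pics/top0.png

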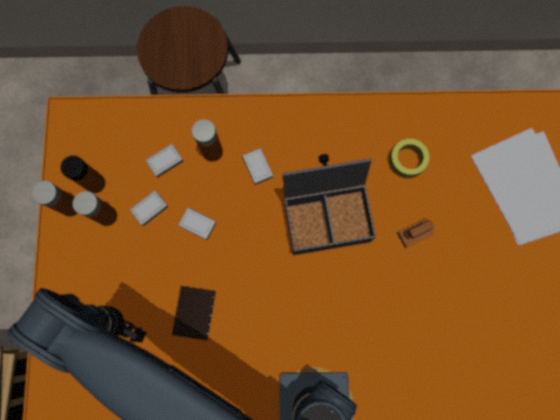

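View pics/side0.png

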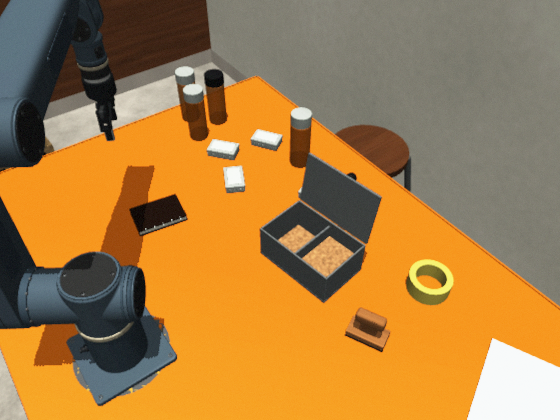

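The top view shows four tin-like boxes at (164,159), (148,207), (197,223) and (258,166), the case at (328,205), the stamp at (416,233), the tape at (410,157) and the notebook at (194,312). In the side view the tins are at (223,149), (266,139), (234,179) and (305,190), the stamp at (368,328) and the case at (315,250).

Run:
```python
from h import *
a=pickle.load(open('pics/top0.pkl','rb'));b=pickle.load(open('pics/side0.pkl','rb'))
A=cloud(a);B=cloud(b)
def rep(n,W,m):
    P=W[m];P=P[np.isfinite(P[:,0])]
    zt=np.percentile(P[:,2],80);Q=P[abs(P[:,2]-zt)<.012]
    r=cv2.minAreaRect((Q[:,:2]*1000).astype(np.float32))
    print(n,len(P),'z',np.round(np.percentile(P[:,2],[5,50,80,95]),3),'c',np.round(r[0],0),'s',np.round(r[1],0),'ang',round(r[2],1),'dist',round(np.hypot(*r[0])))
for nm,c,W,S in(('top',a,A,[(164,159),(148,207),(197,223),(258,166)]),('side',b,B,[(223,149),(266,139),(234,179),(305,190)])):
    hsv=cv2.cvtColor(c['image'],cv2.COLOR_RGB2HSV)
    m=((hsv[:,:,1]<70)&(hsv[:,:,2]>110)).astype(np.uint8)
    n,l=cv2.connectedComponents(m)
    for s in S:
        k=l[s[1],s[0]]
        if k: rep(nm+str(s),W,l==k)
        else: print(nm,s,'none',hsv[s[1],s[0]])
    # region heights in workspace
t=A[205:245,396:436].reshape(-1,3)
for nm,W in(('T',A),('S',B)):
    P=W.reshape(-1,3);P=P[np.isfinite(P[:,0])]
    sc=A[233,416]
    d=P[(np.hypot(P[:,0]-sc[0],P[:,1]-sc[1])<.09)]
    for lo,hi in((.012,.03),(.06,.1)):
        Q=d[(d[:,2]>lo)&(d[:,2]<hi)];r=cv2.minAreaRect((Q[:,:2]*1000).astype(np.float32));print(nm,'stamp',lo,len(Q),np.round(np.percentile(Q[:,2],[10,50,90]),3),r)
    print(nm,'table',np.median(P[abs(P[:,2])<.01][:,2]))
for n,(u,v) in dict(cl=(307,226),cr=(350,216),part=(328,222),rimFL=(293,249),rimFR=(372,237),rimBL=(286,198),rimBR=(370,188),lidTL=(284,175),lidTR=(368,161),knob=(324,159),fl=(205,132),tape=(410,140),note=(194,312)).items():
    print(n,np.round(np.nanmedian(A[v-1:v+2,u-1:u+2].reshape(-1,3),0),3))
for n,(u,v) in dict(cl=(296,238),cr=(327,257)).items(): print('S',n,np.round(B[v,u],3))
m=np.hstack([cv2.resize(a['image'][140:260,265:445],None,fx=4,fy=4,interpolation=cv2.INTER_CUBIC)])
cv2.imwrite('pics/crop1.png',m[:,:,::-1])
```

```text
top(164, 159) 565 z [0.023 0.028 0.031 0.034] c [715. 432.] s [61. 91.] ang 33.4 dist 836
top(148, 207) 601 z [0.023 0.028 0.031 0.034] c [571. 473.] s [60. 92.] ang 39.1 dist 742
top(197, 223) 628 z [0.023 0.028 0.031 0.034] c [522. 331.] s [93. 58.] ang 63.4 dist 618
top(258, 166) 588 z [0.022 0.028 0.031 0.035] c [694. 154.] s [93. 59.] ang 23.1 dist 711
side(223, 149) 350 z [0.023 0.027 0.03  0.031] c [566. 468.] s [66. 93.] ang 39.2 dist 735
side(266, 139) 328 z [0.021 0.027 0.029 0.031] c [713. 430.] s [66. 94.] ang 35.9 dist 832
side(234, 179) 405 z [0.023 0.027 0.029 0.031] c [519. 328.] s [104.  58.] ang 62.3 dist 614
side (305, 190) none [80 12 64]
T stamp 0.012 344 [0.017 0.022 0.026] ((451.25250244140625, -293.25244140625), (112.6809310913086, 146.347900390625), 22.071504592895508)
T stamp 0.06 240 [0.078 0.084 0.088] ((487.3942565917969, -304.9149475097656), (24.990657806396484, 69.75289916992188), 25.767822265625)
T table 0.00011122933876328061
S stamp 0.012 591 [0.017 0.021 0.024] ((484.1012268066406, -306.94549560546875), (52.734893798828125, 94.31670379638672), 25.64874839782715)
S stamp 0.06 441 [0.067 0.082 0.085] ((484.0610656738281, -307.0563659667969), (28.74296760559082, 70.1541519165039), 26.3482608795166)
S table -0.0005631821382752557
cl [0.513 0.009 0.009]
cr [ 0.532 -0.113  0.049]
part [ 0.512 -0.048  0.068]
rimFL [0.435 0.053 0.096]
rimFR [ 0.463 -0.165  0.096]
rimBL [0.576 0.07  0.103]
rimBR [ 0.625 -0.182 -0.002]
lidTL [0.602 0.075 0.246]
lidTR [ 0.635 -0.139  0.248]
knob [ 0.648 -0.029  0.224]
fl [0.739 0.285 0.191]
tape [ 0.756 -0.297  0.052]
note [0.268 0.334 0.019]
S cl [0.53  0.027 0.01 ]
S cr [ 0.534 -0.097  0.047]
```

View pics/crop1.png

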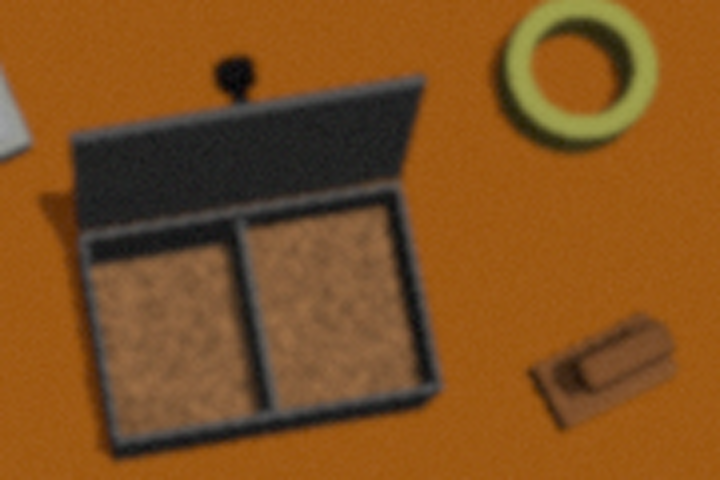

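The crop shows the deep compartment on the left (+y, its floor at z≈0.009) and the raised one on the right (-y, z≈0.049). The lid's free edge runs from (75,135) to (420,78), and the stamp is at (605,370). The top and side heights agree with the text: tin 28 mm, stamp 84 mm. The nearest tin is the one at (0.521,0.330). Next I check the case, stamp and tin from close by with the wrist camera.

```bash
cat >> h.py <<'E'
def q(deg): p=np.radians(deg)/2; return [0,np.cos(p),np.sin(p),0]
def rect(W,c,rad,lo,hi):
    P=W.reshape(-1,3);P=P[np.isfinite(P[:,0])];P=P[(np.hypot(P[:,0]-c[0],P[:,1]-c[1])<rad)&(P[:,2]>lo)&(P[:,2]<hi)]
    r=cv2.minAreaRect((P[:,:2]*1000).astype(np.float32)); return len(P),np.round(np.percentile(P[:,2],[10,50,90]),3),np.round(r[0],1),np.round(r[1],1),round(r[2],1)
E
python3 - <<'E'
from h import *
for n,p,a in(('st',[.484,-.307,.15],116),('pl',[.52,.01,.09],187.3),('tin',[.52,.33,.03],243),('tp',[.52,-.1,.07],187.3),('lid',[.67,.03,.32],187.3)):
    s=bot.solve_ik(p,q(a)); print(n,None if s is None else np.round(s,2))
for n,p,a in(('tin',[.50,.29,.25],243),('case',[.44,-.05,.38],187.3),('st',[.47,-.27,.25],116)):
    try: bot.move_ptp(p,q(a))
    except Exception as e: print(n,repr(e)); continue
    c=snap('wrist','w'+n);W=cloud(c)
    if n=='tin':print(n,rect(W,(.52,.33),.09,.014,.045))
    if n=='st':print(n,rect(W,(.484,-.307),.09,.013,.035),rect(W,(.484,-.307),.09,.06,.1))
    if n=='case':
        P=W.reshape(-1,3);P=P[np.isfinite(P[:,0])]
        x=np.array([np.cos(.127),np.sin(.127)]);L=(P[:,:2]-[.523,-.046])@np.c_[x,[-x[1],x[0]]]
        print('case',rect(W,(.5,-.05),.2,.093,.104))
        for lo in(56,-56):
            m=(abs(L[:,0])<.04)&(abs(L[:,1]-lo/1000)<.03);print(lo,np.round(np.percentile(P[m,2],[10,50,90]),3))
    print(n,bot.observe()['time_s'])
ims=[cv2.imread(f'pics/w{n}.png') for n in('tin','case','st')]
cv2.imwrite('pics/m1.png',np.hstack([cv2.resize(i,(266,200)) for i in ims[::2]]+[]))
E
```

```text
st [-0.68  0.17  0.04  1.44  0.    0.43]
pl [-0.11  0.06 -0.2   1.31  0.   -0.24]
tin [ 0.46  0.34 -0.    1.23  0.   -0.64]
tp [-0.32  0.1  -0.21  1.27  0.   -0.44]
lid [-0.06  0.52  0.82  1.87  0.   -0.18]
tin (5475, array([0.027, 0.028, 0.029]), array([519.6, 331.2]), array([94.4, 60.1]), 62.7)
tin 2.05
case (3657, array([0.095, 0.099, 0.101]), array([517.7, -48.6]), array([152.4, 229.9]), 8.9)
56 [0.007 0.008 0.009]
-56 [0.049 0.05  0.051]
case 3.4833
st (2497, array([0.021, 0.022, 0.023]), array([ 486., -305.]), array([50. , 93.6]), 25.5) (2461, array([0.08 , 0.084, 0.085]), array([ 485.8, -304.8]), array([26., 69.]), 25.4)
st 4.5417
```

View pics/wcase.png

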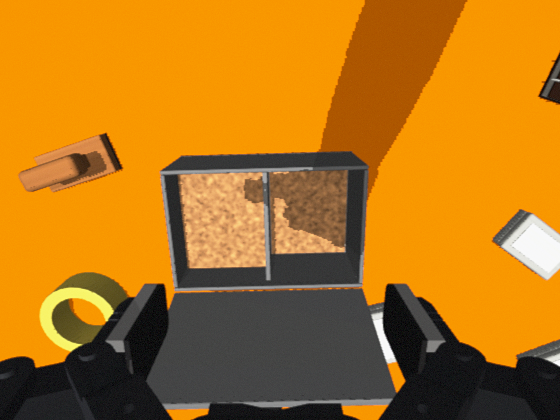

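The wrist view shows the case rim with its front corners at (165,172) and (366,165), the partition at (267,225), the lid standing upright below it, and the stamp at (70,165). Sizes and heights match the text: tin 94x60 with top at 28, stamp 50x94 with top at 84, rim at 99, floors at 8 and 50. The case is at (0.518,-0.049) with yaw 8.9°. Now I pick and place the stamp.

```bash
cat >> h.py <<'E'
CC=np.array([.5177,-.0486]);YAW=8.9;cx=np.array([np.cos(np.radians(YAW)),np.sin(np.radians(YAW))]);cy=np.array([-cx[1],cx[0]])
def cw(x,y,z): return [*(CC+x*cx+y*cy),z]
def setdown(p,z,ref):
    zz=z+.004; bot.servo_line([p[0],p[1],zz],rate=.06); 
    while zz>z-.004:
        f=bot.observe()['contact_force'][2]-ref
        if f>2.5: break
        zz-=.001; bot.servo_line([p[0],p[1],zz],rate=.02)
    print('down',zz-z,'f',f)
def pick_place(src,a,zg,dst,floor,rel,up):
    bot.move_ptp([*src,zg+.1],q(a)); bot.servo_line([*src,zg],rate=.12); bot.grip(0.0)
    o=bot.observe();print('gap',o['finger_gap'],o['grip_force'],o['eef_pos'])
    bot.servo_line([*src,up],rate=.2); print('held',bot.observe()['finger_gap'])
    bot.move_ptp([dst[0],dst[1],up],q(180+YAW)); bot.sleep(.3); ref=bot.observe()['contact_force'][2]
    snap('wrist','held%d'%int(floor*1000))
    setdown(dst,zg+floor,ref)
    bot.grip(rel); bot.servo_line([dst[0],dst[1],up],rate=.15); o=bot.observe();print(o['time_s'],o['finger_gap'])
E
python3 - <<'E'
from h import *
pick_place((.4858,-.3050),115.5,.068,cw(-.005,.056,0),.008,.055,.24)
c=snap('wrist','s1'); 
P=cloud(c);print(rect(P,cw(-.005,.056,0)[:2],.05,.06,.096),rect(P,cw(-.005,.056,0)[:2],.055,.02,.04))
E
```

```text
gap 0.025462644543066473 59.44672644138336 [ 0.48587077 -0.30518788  0.06836466]
held 0.025283625925064845
down -0.0010000000000000009 f 6.64250872026482
14.8083 0.05500877759273671
(2987, array([0.089, 0.092, 0.093]), array([504.5,   6.4]), array([68.1, 26. ]), 9.0) (3010, array([0.028, 0.03 , 0.031]), array([505.5,   6.9]), array([101.2,  96.9]), 50.8)
```

View pics/s1.png

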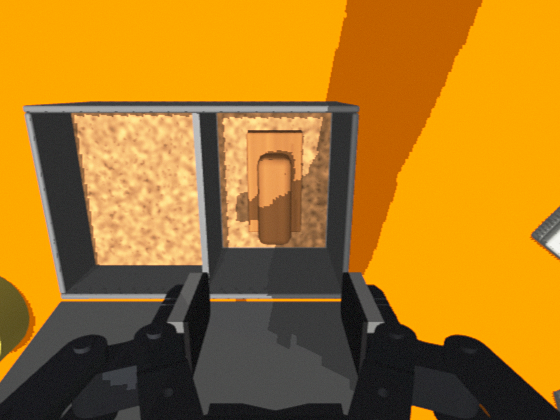

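The stamp stands upright in the deep compartment at (274,190), its top at 92 mm, below the rim. Next is the tin.

Run:
```python
from h import *
bot.grip(.085)
pick_place((.5200,.3310),242.7,.021,cw(-.005,-.056,0),.050,.071,.24)
c=snap('wrist','s2'); 
P=cloud(c);print(rect(P,cw(-.005,-.056,0)[:2],.053,.07,.09),rect(P,cw(-.005,.056,0)[:2],.05,.06,.096))
# lid from side camera
d=snap('top','s2t');P=cloud(d).reshape(-1,3);P=P[np.isfinite(P[:,0])]
l=np.c_[(P[:,:2]-CC)@cx,(P[:,:2]-CC)@cy,P[:,2]]
m=(l[:,2]>.13)&(l[:,2]<.255)&(l[:,0]>.04)&(l[:,0]<.1)&(abs(l[:,1])<.11);print('lid slope/pos',m.sum(),np.polyfit(l[m,2],l[m,0],1),[np.round(np.median(l[m&(abs(l[:,2]-z)<.006),0]),4) for z in(.14,.18,.22,.245)],l[m,2].max())
```

```text
gap 0.05894493826698212 67.02776670455933 [0.52114424 0.33163637 0.02272681]
held 0.05833273355536338
down 0.0030000000000000027 f 4.305186329006263
25.8 0.07078536713977902
(8452, array([0.077, 0.078, 0.079]), array([520.8, -92.8]), array([93.9, 82.4]), 11.3) (3611, array([0.078, 0.092, 0.093]), array([504.9,   5.5]), array([68.8, 25.6]), 8.7)
lid slope/pos 558 [0.30352588 0.04767957] [np.float64(0.09), np.float64(0.0994), np.float64(nan), np.float64(nan)] 0.17869631764825267
  return _methods._mean(a, axis=axis, dtype=dtype,
  ret = ret.dtype.type(ret / rcount)
```

View pics/s2.png

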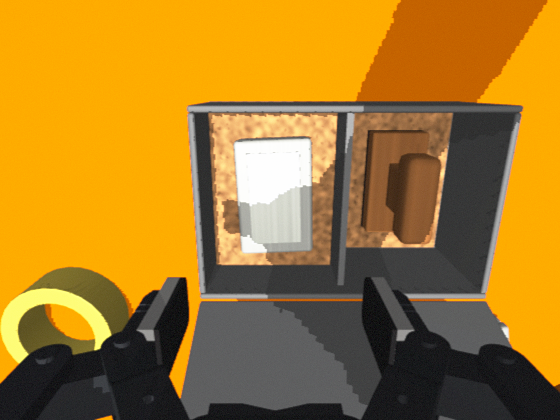

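The tin lies flat at (275,195) in the raised compartment with its top at 78 mm, and the stamp is untouched at (405,185). Next I locate the lid from the unobstructed first images, then go behind it.

Run:
```python
from h import *
for n in('top0','side0'):
    P=cloud(pickle.load(open(f'pics/{n}.pkl','rb'))).reshape(-1,3);P=P[np.isfinite(P[:,0])]
    l=np.c_[(P[:,:2]-CC)@cx,(P[:,:2]-CC)@cy,P[:,2]]
    m=(l[:,2]>.12)&(l[:,2]<.26)&(l[:,0]>.04)&(l[:,0]<.1)&(abs(l[:,1])<.1)
    k=(l[:,0]>.1)&(l[:,0]<.15)&(abs(l[:,1])<.03)&(l[:,2]>.19)&(l[:,2]<.25)
    print(n,m.sum(),[np.round(np.median(l[m&(abs(l[:,2]-z)<.008),0]),4) for z in(.14,.18,.22,.247)],np.percentile(l[m,2],99),'knob',np.median(l[k],0),k.sum())
g=lambda x,z:bot.solve_ik(cw(x,.06,z),q(180+YAW))
for x,z in((.14,.30),(.14,.24),(.10,.24),(.0,.2),(-.04,.13)): print(x,z,g(x,z))
```

```text
top0 1348 [np.float64(0.0835), np.float64(0.0905), np.float64(0.097), np.float64(0.0996)] 0.24083182185240595 knob [0.11891551 0.00088987 0.22794188] 198
side0 2792 [np.float64(0.0811), np.float64(0.088), np.float64(0.0947), np.float64(0.0983)] 0.2468953656304816 knob [ 0.10630388 -0.00414811  0.23391297] 97
0.14 0.3 [-0.05353971  0.41768894  0.63966432  1.79277171  0.         -0.20887401]
0.14 0.24 [-0.05353971  0.38043795  0.4695663   1.65992468  0.         -0.20887401]
0.1 0.24 [-0.06726018  0.2671594   0.3283553   1.63199222  0.         -0.22259449]
0.0 0.2 [-1.10939710e-01 -7.63980820e-04 -4.63768997e-02  1.52518341e+00
  0.00000000e+00 -2.66274014e-01]
-0.04 0.13 [-0.13358301 -0.09174151 -0.27332019  1.38921765  0.         -0.28891731]
```

Run:
```python
from h import *
bot.servo_line(cw(-.005,-.056,.33),rate=.2); bot.grip(0)
bot.move_ptp(cw(.145,.06,.33),q(180+YAW)); bot.servo_line(cw(.145,.06,.242),rate=.12)
bot.sleep(.2);ref=bot.observe()['contact_force']
F=[]
for th in np.r_[np.arange(1.74,.05,-.1),.02]:
    d=np.array([-np.cos(th),np.sin(th)]);n=np.array([np.sin(th),np.cos(th)])
    C=np.array([.075,.1])+.128*d+.008*n
    bot.servo_line(cw(C[0]+.011,.06,C[1]+.017),rate=.1)
    f=bot.observe()['contact_force']-ref; F.append(np.round(f,1).tolist())
    if np.linalg.norm(f)>20: print('stop',th);break
print(F)
o=bot.observe();print(o['eef_pos'],o['time_s'])
z=.128
while z>.119 and f[2]<9:
    z-=.001; bot.servo_line(cw(-.042,.06,z),rate=.03); f=bot.observe()['contact_force']-ref
print('z',z,f)
```

```text
[[0.0, -0.3, 1.0], [-0.4, 0.2, 0.8], [-0.5, 0.4, 0.2], [0.0, 0.0, 1.3], [-0.1, 0.2, 1.2], [0.7, 0.6, 1.3], [-0.2, -0.8, 1.5], [0.7, -0.3, 0.6], [-1.0, 0.3, 0.2], [0.2, -0.6, 1.1], [0.0, 0.2, 0.8], [0.4, 0.7, 0.6], [-0.2, 0.9, 1.0], [0.4, -0.3, 1.3], [0.4, 0.7, 0.4], [0.5, 0.7, -0.2], [0.3, 0.1, 1.2], [-0.6, 0.2, 0.5]]
[0.46662023 0.00427487 0.1271206 ] 34.175
z 0.123 [-5.31630905  1.22726827 11.87256345]
```

Run:
```python
from h import *
p=bot.observe()['eef_pos']; bot.servo_line([p[0],p[1],.30],rate=.2)
bot.move_ptp(cw(-.09,0.0,.34),q(180+YAW)); c=snap('wrist','l1');snap('side','l1s')
P=cloud(c).reshape(-1,3);P=P[np.isfinite(P[:,0])]
l=np.c_[(P[:,:2]-CC)@cx,(P[:,:2]-CC)@cy,P[:,2]]
for x in(-.06,-.02,.02,.06): print(x,[np.round(np.median(l[(abs(l[:,0]-x)<.006)&(abs(l[:,1]-y)<.01),2]),4) for y in(-.09,-.06,.06,.09)])
print(bot.observe()['time_s'])
```

```text
-0.06 [np.float64(0.1084), np.float64(0.1083), np.float64(0.1083), np.float64(0.1083)]
-0.02 [np.float64(0.1083), np.float64(0.1083), np.float64(0.1084), np.float64(0.1083)]
0.02 [np.float64(0.1083), np.float64(0.1084), np.float64(0.1083), np.float64(0.1084)]
0.06 [np.float64(0.1084), np.float64(0.1084), np.float64(0.1082), np.float64(0.1083)]
37.0
```

View pics/l1s.png

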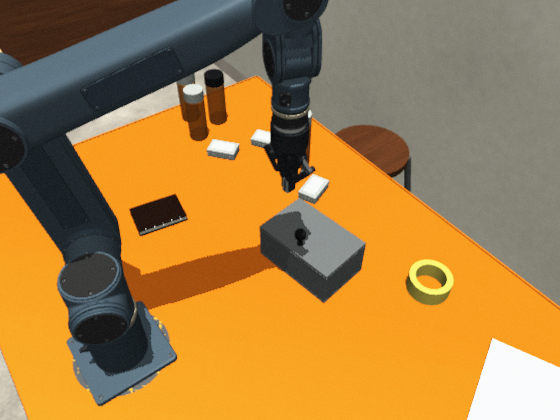

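The lid is fully shut: its face measures 108 mm everywhere, with the knob up at (300,237). The notebook, tape and flasks have not moved, and the arm is clear.

```bash
python3 -c "
from bench import bot
print(bot.finish_job())"
```

```text
the job is handed in; nothing more can be done
None
```

The stamp is in the low-floor compartment and the tin in the raised one, both upright and below the rim; the lid is fully shut, and I handed the job in about 37 s into the 72 s limit.

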